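# Rinse the cup on the sprung rinser and put it in the dish stand

### The arm

A 7-joint arm with a two-finger parallel gripper is mounted at the origin on the work surface. World frame = base frame: x ahead of the robot, y to its left, z up, the work surface at z = 0. Lengths are in mm, angles in rad, forces in N, time in s.
With the tool pointing down it reaches from about 400 to 850 mm from the base axis. Payload 6.9 kg.
Tool frame: the origin (TCP) lies midway between the tips of the shut fingers; the grasp point (between the pads) lies 19 mm behind it; z points along the fingers, x is the direction in which the jaws open and shut, and the axes are right-handed (so a half turn about z gives the same grasp; the last joint's range is limited). The gripper opens to 85 mm and grips with 20 to 120 N. Pads are 22 mm wide; open, the fingers measure 114 mm over their backs; the gripper's body (76 mm by 85 mm) begins 54 mm behind the grasp point. The pads swing forward as they close: fully open they stand 13 mm farther back than shut.
Start: joints at [1.274, 0.507, -0.238, 1.5, 0.126, 1.149, -0.155], TCP at [244.968, -574.979, 208.575] pointing down, gripper open.
Joint ranges: [-3.08, 3.08], [-0.24, 2.05], [-1.43, 1.35], [0, 2.5], [-1.52, 4.66], [0.17, 1.96], [-2.89, 2.89]. Speed limits (rad/s): [2.39, 2.39, 3.14, 3.14, 3.14, 3.14, 3.14].

### API

Orientations are given as a unit quaternion [w, x, y, z].
In Python, from cell import manip gives the robot as it stands.
- The arm moves only by the tool drive_tool, never from a script. Its argument "targets" is a list of rows, each a list of 2 entries, a list of its own where there are three numbers: the shift along the world's x, y, z in units of 30 mm (1.0 is 30 mm), then the turn about the world's z in units of 6 degrees (1.0 is 6 degrees). In form: [[[tx, ty, tz], yaw], ...]. A call has 1 to 8 rows; each row shifts and turns the commanded pose from where the row before left it; what a row does not reach is not made up. A row lasts 1/8 s, in which the tool goes at most 62.5 mm and 10.7 degrees, less where a joint would pass 70% of its speed; a pose out of reach is approached as far as the arm can. A call is refused whole if a number of a shift passes 1 or a number of a turn 1, either way. A call with a gripper value outside its range is refused whole. "grip" is the finger opening in mm, from 0 to 85.4, set as the call begins (left out, the last holds). The fingers move at their own pace and stop on an object; "grip_force" is the grip in N (left out, the last holds). Time passes only in rows, so rows that do not move let the fingers close. It gives the time, the measured TCP pose, the force and the opening at its end, in the units of the state.
- manip.state(): the state, without advancing time (a new reading comes with each control period).
- manip.snapshot(name): name is "side" or "top" or "wrist"; returns a dict with "pixels" (400x640x3 uint8, red, green, blue), "K" (3x3 intrinsics, pixels), "R" (3x3) and "t" (3): a world point X has camera coordinates R X + t. Camera axes: x right, y down, z forward; pixel columns grow to the right and rows downward; lengths in mm; the calibration is good to about 2 mm. A picture is of the moment at which its call begins. There is no depth.
- manip.finish_job(): hands the job in, once; it reports no verdict.
Trained networks look in a picture, given as the dict that the camera call returned (one of the last four; its "shot" number tells which), for a name from the list of things; names that differ only in an ending like _2 or _b are one class to them, and where a whole thing is asked for, a point or a joint stands for the part that bears it (a point fixed in the world has none). Each returns a list of dicts, best first, with "p" (0 to 1); they miss things now and then, are a little off and sometimes report something else, mostly with a low value. They report only what shows in the picture. A call takes as long as a camera call. They do not tell look-alikes from the thing itself.
- manip.look_for(picture, target): "location" ([column, row] in pixels, amid what is visible of it).
The state is a dict: "time": time; "joint_positions": joint angles; "joint_velocities": joint speeds; "effort": joint torques, N m; "tool_pos": TCP position; "orientation": TCP orientation; "contact_force": force on the tool from outside, world axes, zero at the start; "torque": the same for the moment, N m; "grip_width": finger opening in mm.
Only numpy, scipy, OpenCV 4.12 (cv2) and the standard library are available. Lean on these libraries where they do the work, as an engineer would, in place of code of your own. Each camera call takes 0.05 s, during which the arm holds its last target. There are 200 camera calls.

### The job

Lift the plastic cup off the freely turning tray and, keeping it mouth-down, press it centred onto the rinser's sprung pad until the pad is fully down, holding it there for a good second. Then lower it mouth-down into the empty bay of the dish stand, letting go only once it is down. Do not tip over the other things, leave the ones on the tray on it, and do not shift the bowl, mug, soap bottle or spoon.

Things in the scene. Friction and masses are not known exactly. Their poses are not given: they have to be found in the camera images.
- cup: white plastic cup standing mouth-down, 95 mm high, outer diameter 72 mm at the rim (below) tapering to 54 mm at its closed base (on top), wall 3 mm, 60 g. Origin: centre of the mouth, at the level of the rim; z points from the mouth to the closed base, so up while it stands mouth-down. It stands off-centre on the turning tray.
- turntable: revolving drainer: a round steel tray of 260 mm diameter that turns freely about its upright axis on a fixed black foot. Origin: on the axis at the foot's underside, on the sill; the tray's top is 24 mm above it. Three things stand about the tray, 80 mm from the axis, in any order.
- tumbler: steel tumbler standing mouth-down on the tray, taller than the cup: 125 mm high, 68 mm across the rim, 60 mm across the top. Origin: centre of the rim, below; z up.
- jar: closed glass jar with a steel cap standing on the tray, 62 mm in diameter and 80 mm high. Origin: centre of its underside; z up.
- rinser: cup rinser fixed on the sill: a round steel drip saucer of 148 mm diameter and 20 mm height, with a sprung star-ribbed grey pad over it. Origin: on its axis, at the underside.
- pad_top (a point): centre of the sprung pad's flat top face (moves with the pad), 40 mm above the sill when up. The pad is 92 mm in diameter; a nozzle 12 mm wide stands 14 mm above its centre and goes inside the cup's mouth.
- pad (a joint): travel of the sprung pad in m: 0 up, 0.014 fully down. It takes 3.5 N to start and about 9 N fully down, and springs back when let go.
- stand: metal dish stand, 220 mm (its x) by 370 mm (its y), fixed on the sill. Origin: centre of its underside. From +y to -y: the empty bay, a bay that holds the bowl, and two steel plates of 196 mm diameter on edge, reaching 202 mm high, at y = -0.120 and -0.150 m.
- stand_bay (a point): centre of the empty bay's wire floor, 35 mm above the sill, at y = +0.115 m of the stand; axes as the stand's. The bay is a square of 110 mm inside its wire frame, which rises 15 mm above the bay's floor.
- bowl: small steel bowl lying mouth-down in the stand's other bay, 104 mm across and 48 mm high. Origin: centre of its rim, below.
- mug: steel mug standing mouth-down on the sill, 78 mm across and 85 mm high, with a handle that reaches 68 mm from its axis on its +y side. Origin: centre of the rim, below; z up.
- soap: clear soap bottle on the sill, 60 mm in diameter, 150 mm high. Origin: centre of its underside.
- spoon: spoon 160 mm long lying on the sill beyond the tray. Origin: underside, mid-length.
There are look-alikes about, which are no part of the job. What is shaped like the cup but red is not meant.

How it is judged:
By the outcome, as a careful person would: the job done as asked, in the order asked, and still so for the second after the job is handed in, with the robot touching nothing.
It also fails if it takes over 50 s, if anything falls off the work surface, if the arm or the gripper's body presses on something with over 40 N, if the wrist force passes 120 N, or if a joint passes its speed limit or range.

## Working session

There is one attempt and no reset: what is moved stays moved. The work goes in short steps, Python scripts to look and compute and a tool call to move; the robot and the scene stay as the last step left them, time stands still between calls to the robot, and variables do not carry over. Pictures are saved under pics/ and viewed, about 8 in all and at most 12, crops included, and the job is handed in when it is done.

Besides the shell and the picture viewer there is one more tool, called after "Request:" by a JSON object that holds its "fn" and its "kwargs". drive_tool: Moves the arm, as the interface text tells. Its arguments: {"type":"object","properties":{"targets":{"type":"array","items":{"type":"array"}},"grip":{"type":"number"},"grip_force":{"type":"number"}},"required":["targets"]}

```bash
mkdir -p pics
cat > h.py <<'E'
import numpy as np, cv2
from cell import manip
def snap(n,f=None):
    s=manip.snapshot(n)
    if f: cv2.imwrite('pics/'+f,np.asarray(s['pixels'])[:,:,::-1])
    return s
def ray(s,px,z):
    K,R,t=[np.array(s[k],float) for k in('K','R','t')]
    d=R.T@np.linalg.inv(K)@np.array([px[0],px[1],1.]); c=-R.T@t
    return c+d*(z-c[2])/d[2]
def proj(s,X):
    K,R,t=[np.array(s[k],float) for k in('K','R','t')]
    p=K@(R@np.array(X,float)+t); return p[:2]/p[2]
E
python3 - <<'E'
from h import *
for n in('top','side'):
    s=snap(n,n+'0.png'); print(n,'cam',-np.array(s['R']).T@np.array(s['t']))
    for k,z in dict(cup=70,turntable=20,tumbler=80,jar=60,rinser=20,pad_top=40,stand=60,bowl=60,mug=40,soap=75,spoon=0).items():
        print(k,[(np.round(d['location']),round(d['p'],2),np.round(ray(s,d['location'],z))) for d in manip.look_for(s,k)[:3]])
st=manip.state();print(st)
E
```

```text
top cam [ 269.91519745  -14.98890428 1228.44791013]
cup [(array([182., 294.]), 0.97, array([248., 371.,  70.])), (array([219., 226.]), 0.69, array([433., 284.,  70.]))]
turntable [(array([228., 205.]), 0.9, array([502., 272.,  20.])), (array([237., 146.]), 0.35, array([679., 255.,  20.]))]
tumbler [(array([250., 187.]), 0.79, array([540., 201.,  80.]))]
jar [(array([203., 182.]), 0.87, array([558., 337.,  60.])), (array([456., 213.]), 0.54, array([ 475., -370.,   60.]))]
rinser [(array([319., 175.]), 0.62, array([591.,  12.,  20.]))]
pad_top [(array([316., 177.]), 0.87, array([580.,  20.,  40.]))]
stand [(array([473., 216.]), 0.62, array([ 467., -419.,   60.]))]
bowl [(array([229., 204.]), 0.54, array([496., 261.,  60.]))]
mug [(array([296., 112.]), 0.79, array([781.,  80.,  40.]))]
soap [(array([349., 114.]), 0.81, array([759., -74.,  75.])), (array([472., 217.]), 0.42, array([ 462., -410.,   75.]))]
spoon [(array([234., 149.]), 0.79, array([677., 270.,   0.]))]
side cam [450.66155922 856.13778132 572.41787964]
cup [(array([349., 267.]), 0.93, array([438., 298.,  70.])), (array([455
[... 816 characters left out ...]
positions': array([ 1.27353953,  0.5075336 , -0.23758092,  1.50021109,  0.12568848,
        1.14890889, -0.15479093]), 'joint_velocities': array([-0.00075438,  0.00092441, -0.00079394, -0.00181846,  0.00047097,
       -0.00192307, -0.00018631]), 'effort': array([-7.77939658e-04, -6.20384717e+01, -2.18501553e+00, -2.49966019e+01,
        1.39724169e-02,  2.42367161e-03, -3.80681445e-05]), 'tool_pos': array([ 244.93378677, -574.9818703 ,  208.54958951]), 'orientation': array([-2.84415129e-05,  8.34243379e-01, -5.51396393e-01, -3.22239242e-05]), 'contact_force': array([-0.03118997,  0.02486647,  0.17263332]), 'torque': array([0.00672196, 0.00568425, 0.02876727]), 'grip_width': 85.3950574481822}
```

View pics/top0.png

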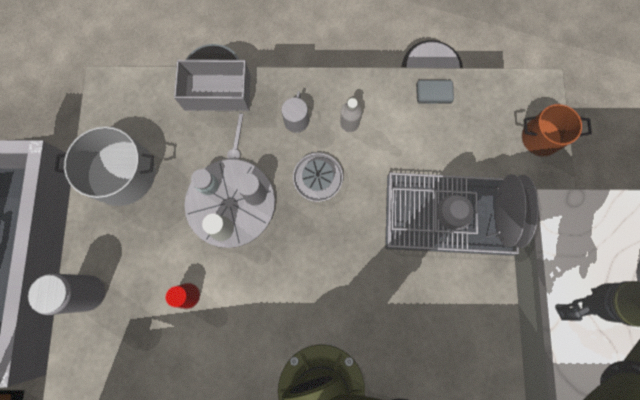

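View pics/side0.png

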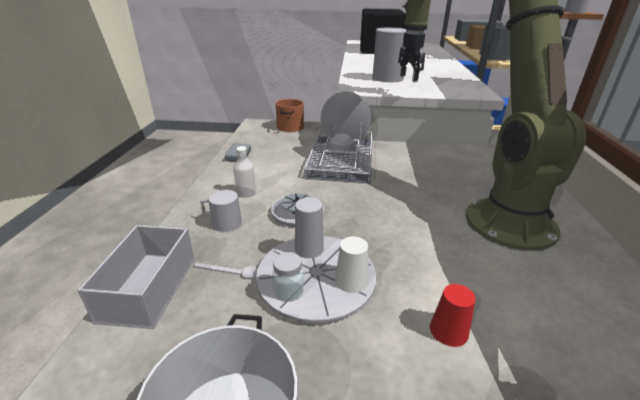

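Seen in the top view: the white cup is at (214,222), the tumbler at (251,185), the jar at (204,181), the rinser at (318,175) and the stand's bay at about (420,210). The red look-alike is at (182,296). The side view agrees. Next I'll refine these by fitting model contours to the image gradients.

```bash
cat >> h.py <<'E'
from scipy.optimize import differential_evolution
def grad(s):
    g=cv2.GaussianBlur(cv2.cvtColor(np.asarray(s['pixels']),cv2.COLOR_RGB2GRAY),(0,0),1).astype(np.float32)
    return np.hypot(cv2.Sobel(g,5,1,0),cv2.Sobel(g,5,0,1))
def projm(s,P):
    K,R,t=[np.array(s[k],float) for k in('K','R','t')]
    p=(P@R.T+t)@K.T; return (p[:,:2]/p[:,2:]).astype(np.float32)
def circ(x,y,z,r,n=120):
    a=np.linspace(0,2*np.pi,n,endpoint=False); return np.c_[x+r*np.cos(a),y+r*np.sin(a),0*a+z]
def fit(shots,cs,x0,w=25):
    G=[grad(s) for s in shots]
    def f(v):
        tot=0
        for s,g in zip(shots,G):
            for z,r in cs:
                p=projm(s,circ(v[0],v[1],z,r)); tot+=np.sqrt(cv2.remap(g,p[:,0],p[:,1],1)).mean()
        return -tot
    r=differential_evolution(f,[(x0[0]-w,x0[0]+w),(x0[1]-w,x0[1]+w)],seed=0,tol=1e-4)
    return np.round(r.x,1),round(-r.fun,1)
E
python3 - <<'E'
from h import *
T=snap('top');S=snap('side')
for n,cs,x0 in [('tray',[(24,130)],(500,262)),('rinser',[(20,74)],(590,12)),('pad',[(40,46)],(590,12)),('cuptop',[(119,27)],(433,284)),('tumbtop',[(149,30)],(535,195))]:
    print(n,[fit(q,cs,x0) for q in([T],[S],[T,S])])
st=[ray(T,p,60) for p in [(388,170),(386,248),(517,251),(520,178)]];print(np.round(st))
pi=np.asarray(T['pixels'])[155:265,375:545,::-1]
pa=np.asarray(T['pixels'])[150:260,175:350,::-1]
cv2.imwrite('pics/crop1.png',np.vstack([cv2.resize(a,(700,300+0*1),interpolation=2) if 0 else cv2.resize(a,(480,300),interpolation=2) for a in (pi,pa)]))
E
```

```text
tray [(array([508.9, 271.3]), np.float64(8.7)), (array([508.4, 268.2]), np.float64(10.4)), (array([508.7, 269.6]), np.float64(18.6))]
rinser [(array([597.7,  11.2]), np.float64(7.7)), (array([585.9,  17.1]), np.float64(8.7)), (array([596.9,  10.8]), np.float64(15.7))]
pad [(array([586.7,  15.1]), np.float64(8.8)), (array([565.9,  20.8]), np.float64(9.6)), (array([566.3,  22.2]), np.float64(17.5))]
cuptop [(array([432.5, 289.1]), np.float64(13.0)), (array([432.2, 287. ]), np.float64(13.5)), (array([432.1, 288.2]), np.float64(26.2))]
tumbtop [(array([532.9, 196.5]), np.float64(8.9)), (array([533.6, 194.6]), np.float64(12.3)), (array([533.5, 195.5]), np.float64(21.1))]
[[ 597. -185.   60.]
 [ 376. -175.   60.]
 [ 370. -533.   60.]
 [ 577. -558.   60.]]
```

View pics/crop1.png

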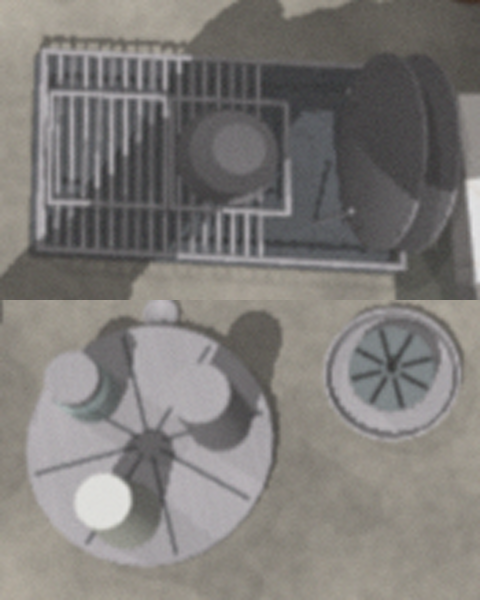

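The cup top is at about (432,288) and the tray axis at (509,270), which is 79 mm apart as expected. In the crop the bay's frame corners are at (50,94) to (168,208). I'll move off and take wrist views over the stand and rinser on the way.

Request:
{"fn": "drive_tool", "kwargs": {"targets": [[[0.5,0.5,1],0.5],[[0.9,0.8,1],1],[[1,1,1],1],[[1,1,1],1],[[1,1,0],1],[[1,1,0],1],[[1,1,0],1],[[1,1,0],1]]}}

```text
time: 2.3
tool_pos: [467.8, -355.0, 328.7]
orientation: [0.0, 0.982, -0.189, 0.0]
contact_force: [-0.3, -0.1, -0.3]
grip_width: 85.3
```

Request:
{"fn": "drive_tool", "kwargs": {"targets": [[[0,1,0],1],[[0,1,0],1],[[0,0.7,0],1],[[0,0,0],0]]}}

```text
time: 2.8
tool_pos: [467.3, -273.5, 329.1]
orientation: [0.0, 0.999, -0.033, 0.0]
contact_force: [0.6, -1.2, 0.2]
grip_width: 85.0
```

Run:
```python
from h import *
W=snap('wrist','w1.png');T=snap('top');st=manip.state();print(st['time'],st['tool_pos'],st['orientation'],st['joint_positions'])
print('wcam',-np.array(W['R']).T@np.array(W['t']))
for p in [(50,94),(168,96),(168,208),(50,204)]: print(ray(T,(375+p[0]/2.824,155+p[1]/2.727),50).round(1))
for k in('stand','stand_bay','rinser','pad_top'):
    try: print(k,[(d['location'],d['p']) for d in manip.look_for(W,k)])
    except Exception as e: print(k,e)
```

```text
2.9 [ 466.78992494 -276.03966501  328.66578083] [ 3.96483260e-04  9.99358410e-01 -3.58135538e-02  6.18629416e-06] [ 0.89463465  0.33341955 -0.59252077  1.49503233  0.18838439  1.37005831
  0.21847349]
wcam [ 471.56878256 -204.53395032  494.54775796]
[ 543.  -198.6   50. ]
[ 541.7 -317.1   50. ]
[ 424.5 -312.1   50. ]
[ 427.8 -195.9   50. ]
stand [([336.6, 198.5], 0.88)]
stand_bay [([333.0, 198.4], 0.68)]
rinser [([389.0, 2.3], 0.84)]
pad_top [([524.6, 14.7], 0.4)]
```

View pics/w1.png

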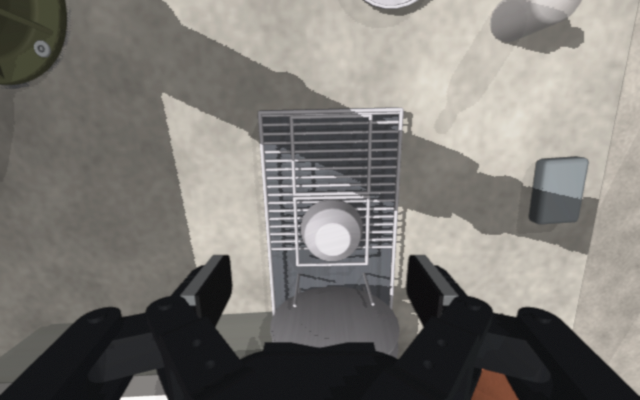

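The wrist view shows the bay at rows 115–193, columns 292–371, with the bowl at (331,235) and the plates below it. Next I go over the rinser.

Run:
```python
from h import *
W=snap('wrist')
a=np.asarray(W['pixels'])[95:280,250:420,::-1]
cv2.imwrite('pics/w1c.png',cv2.resize(a,None,fx=3.2,fy=3.2,interpolation=2))
for p in [(292,115),(371,115),(371,193),(296,193)]: print(ray(W,p,50).round(1))
```

```text
[ 433.1 -195.4   50. ]
[ 546.3 -203.4   50. ]
[ 543.7 -318.6   50. ]
[ 428.3 -310.4   50. ]
```

View pics/w1c.png

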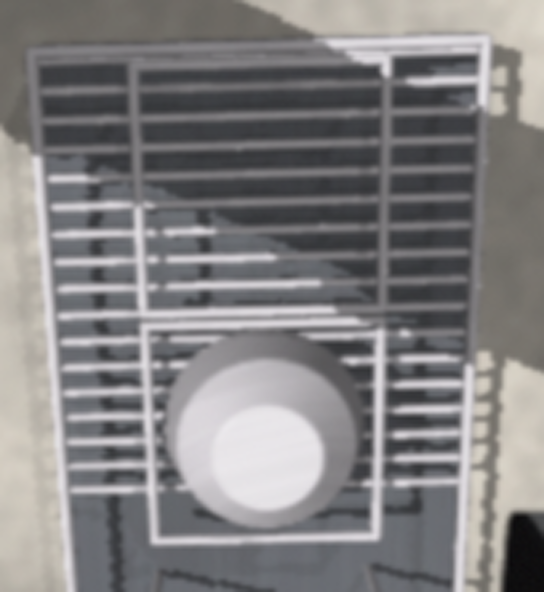

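Request:
{"fn": "drive_tool", "kwargs": {"targets": [[[0.4,1,0],1],[[0.5,1,0],1],[[0.5,1,0],1],[[0.5,1,0],1],[[0.5,1,0],1],[[0.3,1,0],1],[[0,1,0],1],[[0,0,0],0]]}}

```text
time: 4.15
tool_pos: [548.0, -60.7, 329.0]
orientation: [-0.001, 0.944, 0.33, 0.001]
contact_force: [0.4, -0.0, 0.7]
grip_width: 85.6
```

Run:
```python
from h import *
W=snap('wrist','w2.png');st=manip.state();print(st['time'],st['tool_pos'],st['orientation'])
print('wcam',-np.array(W['R']).T@np.array(W['t']))
for n,cs in [('rinser',[(20,74)]),('pad',[(40,46)])]: print(n,fit([W],cs,(592,13)))
for k in('rinser','pad_top'): print(k,[(d['location'],d['p'],ray(W,d['location'],40)) for d in manip.look_for(W,k)])
```

```text
4.2 [548.04985808 -62.94165311 328.76316032] [-1.96126452e-04  9.44664770e-01  3.28037178e-01  2.09958081e-04]
wcam [503.95033282  -7.12180951 494.4816076 ]
rinser (array([591.7,  12.4]), np.float64(10.6))
pad (array([614.1,   4.1]), np.float64(9.3))
rinser [([367.6, 142.6], 0.64, array([580.30617661,  15.71502202,  40.        ]))]
pad_top [([366.9, 144.8], 0.58, array([581.62406554,  12.60178222,  40.        ])), ([491.0, 184.4], 0.35, array([773.93525978,  87.93778942,  40.        ]))]
```

View pics/w2.png

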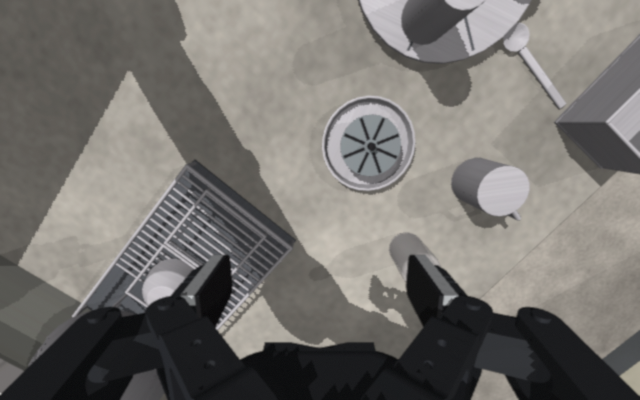

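Run:
```python
from h import *
W=snap('wrist');T=snap('top');S=snap('side')
print('nozzle w',ray(W,(371,147),54),'top',ray(T,(317.9,174.2),54))
for z in (38,40): print([fit(q,[(z,46)],(590,13),9) for q in([W],[T])])
print([fit(q,[(20,74)],(591,13),9) for q in([W],[T],[S],[W,T,S])])
for q in (W,T):
    g=np.asarray(q['pixels']).astype(int); c=proj(q,(590,13,40)); print('c',c)
    u,v=[int(round(x)) for x in c]; n=25 if q is W else 18
    sub=g[v-n:v+n,u-n:u+n]; m=((sub[:,:,2]-sub[:,:,0])>4).astype(np.uint8)
    m=cv2.morphologyEx(m,2,np.ones((3,3),np.uint8)); k=cv2.convexHull(cv2.findNonZero(m)); e=cv2.fitEllipse(k); print(m.sum(),e, ray(q,(u-n+e[0][0],v-n+e[0][1]),40))
```

```text
nozzle w [586.3474791    7.67803076  54.        ] top [585.25391948  14.14250098  54.        ]
[(array([586.5,  14.6]), np.float64(9.6)), (array([599. ,   9.7]), np.float64(9.2))]
[(array([586.3,  14.4]), np.float64(9.5)), (array([598.8,   9.6]), np.float64(9.2))]
[(array([591.3,  11.9]), np.float64(10.6)), (array([597.7,  11.2]), np.float64(8.1)), (array([585.8,  17.3]), np.float64(8.7)), (array([591.3,  12. ]), np.float64(25.9))]
c [373.57778386 144.92871706]
1964 ((23.58445930480957, 21.70885467529297), (59.47684097290039, 62.7002067565918), 30.753198623657227) [585.70101069  15.67389359  40.        ]
c [318.42048278 173.87223556]
493 ((17.31079864501953, 18.861968994140625), (29.95708465576172, 30.837678909301758), 129.73744201660156) [587.02955693  16.1655913   40.        ]
```

Request:
{"fn": "drive_tool", "kwargs": {"targets": [[[-0.3,1,0],1],[[-0.3,1,0],1],[[-0.3,1,0],1],[[-0.3,1,0],1],[[-0.3,1,0],1],[[-0.3,1,0],1],[[-0.3,1,0],0.3],[[-0.3,1,0],0]]}}

```text
time: 5.45
tool_pos: [475.4, 176.6, 328.6]
orientation: [-0.0, 0.788, 0.616, -0.0]
contact_force: [0.4, 0.3, 0.7]
grip_width: 85.3
```

Request:
{"fn": "drive_tool", "kwargs": {"targets": [[[-0.4,1,0],0],[[-0.4,1,0],0],[[-0.3,0.6,-0.6],0],[[-0.2,0,-1],0],[[0,0,-0.9],0],[[0,0,0],0]]}}

```text
time: 6.2
tool_pos: [435.9, 252.7, 252.3]
orientation: [-0.0, 0.788, 0.616, -0.002]
contact_force: [-0.5, 1.0, 0.8]
grip_width: 85.4
```

Run:
```python
from h import *
W=snap('wrist','w3.png');T=snap('top');S=snap('side');st=manip.state();print(st['time'],st['tool_pos'],st['orientation'])
q=st['orientation'];print(np.degrees(2*np.arctan2(q[2],q[1])))
for z in [([T],1),([S],1),([W],1),([W,T,S],1)]: print(fit(z[0],[(119,27)],(432,288),12), 'tum',fit(z[0],[(149,30)],(533,195),12))
```

```text
6.35 [437.26429438 253.80965386 254.67446937] [-8.99883287e-05  7.88420264e-01  6.15136537e-01  7.21164369e-04]
75.92370751020353
(array([429.7, 276.3]), np.float64(3.8)) tum (array([532.8, 207. ]), np.float64(9.0))
(array([432.1, 287. ]), np.float64(13.0)) tum (array([533.1, 195.7]), np.float64(11.8))
(array([431.6, 287.7]), np.float64(14.2)) tum (array([532.2, 195. ]), np.float64(9.7))
(array([431.7, 287.6]), np.float64(29.5)) tum (array([532.3, 195.3]), np.float64(29.6))
```

View pics/w3.png

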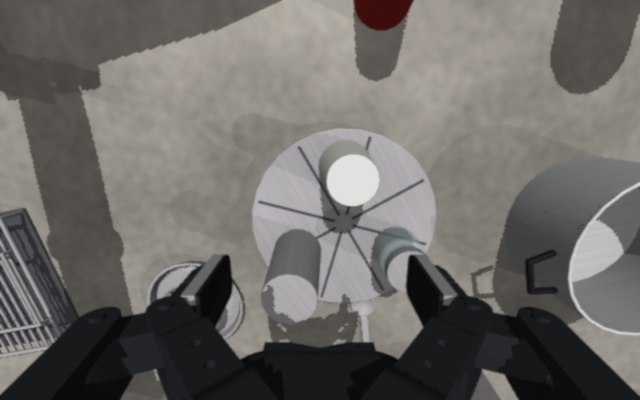

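The wrist view has the cup under (352,180), matching the fit of (431.7,287.6); tumbler and jar are clear of the fingers. Centring and descending.

Request:
{"fn": "drive_tool", "kwargs": {"targets": [[[-0.18,1,0],0],[[0,0.13,0],0],[[0,0,-1],0],[[0,0,-1],0],[[0,0,-1],0],[[0,0,-0.6],0],[[0,0,0],0]]}}

```text
time: 7.22
tool_pos: [431.6, 286.4, 145.2]
orientation: [0.0, 0.789, 0.615, -0.001]
contact_force: [-0.5, 0.5, 0.4]
grip_width: 85.3
```

Run:
```python
from h import *
W=snap('wrist');S=snap('side','s1.png');T=snap('top');st=manip.state();print(st['time'],st['tool_pos'],st['orientation'])
print(fit([W],[(119,27)],(432,288),12),fit([S],[(119,27)],(432,288),12))
for q,r in((W,1),(T,1)):
    c=proj(q,(587,15,40));print('rinser px',c)
```

```text
7.375 [432.12174459 287.52354795 146.71871752] [3.06399615e-05 7.88674843e-01 6.14809896e-01 8.84685187e-04]
(array([431.7, 287.9]), np.float64(13.6)) (array([432.2, 287. ]), np.float64(12.7))
rinser px [123.77940031 381.87037195]
rinser px [317.715064   174.87461941]
```

Aligned to within 1 mm. Down 80 mm and close.

Request:
{"fn": "drive_tool", "kwargs": {"targets": [[[0,0,-0.7],0],[[0,0,-0.7],0],[[0,0,-0.7],0],[[0,0,-0.6],0],[[0,0,0],0]]}}

```text
time: 8.0
tool_pos: [431.4, 286.7, 64.1]
orientation: [0.0, 0.789, 0.615, -0.001]
contact_force: [-0.1, -0.9, 0.1]
grip_width: 85.4
```

Request:
{"fn": "drive_tool", "kwargs": {"targets": [[[0,0,0],0],[[0,0,0],0],[[0,0,0],0],[[0,0,0],0],[[0,0,0],0],[[0,0,0],0]], "grip": 40, "grip_force": 45}}

```text
time: 8.75
tool_pos: [432.2, 287.8, 66.1]
orientation: [0.0, 0.789, 0.615, 0.001]
contact_force: [-1.2, 0.1, 7.3]
grip_width: 56.2
```

Run:
```python
from h import *
S=snap('side','s2.png');T=snap('top');st=manip.state();print(st['time'],st['tool_pos'],st['orientation'],st['grip_width'],st['contact_force'])
print(fit([S],[(119,27)],(432,288),12),fit([S],[(149,30)],(533,195),12))
```

```text
8.85 [432.15772729 287.7359648   66.06540517] [1.49582360e-04 7.88702017e-01 6.14774412e-01 1.23635799e-03] 55.484842626039246 [-0.52481936 -0.60835447  6.82693323]
(array([433., 285.]), np.float64(11.3)) (array([533.3, 192.3]), np.float64(14.1))
```

View pics/s2.png

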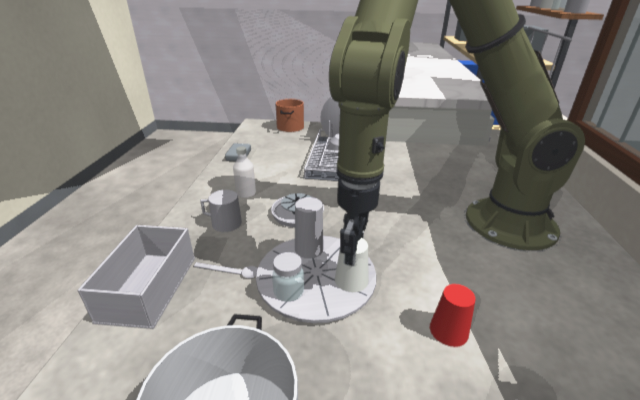

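The side view shows the fingers around the white cup at (352,265), with the tumbler and jar standing. I'll check that the grip settles before lifting.

Request:
{"fn": "drive_tool", "kwargs": {"targets": [[[0,0,0],0],[[0,0,0],0]]}}

```text
time: 9.1
tool_pos: [432.2, 287.7, 66.0]
orientation: [0.0, 0.789, 0.615, 0.001]
contact_force: [-1.2, -0.5, 8.2]
grip_width: 55.9
```

Request:
{"fn": "drive_tool", "kwargs": {"targets": [[[0,0,0.3],0],[[0,0,0.3],0],[[0,0,0.4],0],[[0,0,0],0]]}}

```text
time: 9.6
tool_pos: [432.1, 287.4, 95.8]
orientation: [0.0, 0.789, 0.615, 0.001]
contact_force: [-0.2, 0.2, -0.4]
grip_width: 55.5
```

Run:
```python
from h import *
S=snap('side');st=manip.state();print(st['time'],st['tool_pos'],st['grip_width'],st['contact_force'])
a=np.asarray(S['pixels'])[170:330,230:420,::-1]
cv2.imwrite('pics/s3.png',cv2.resize(a,None,fx=3,fy=3,interpolation=2))
```

```text
9.65 [431.91228539 287.01926254  95.1310435 ] 55.8544280430732 [ 0.65071436 -0.02062245 -1.58059742]
```

View pics/s3.png

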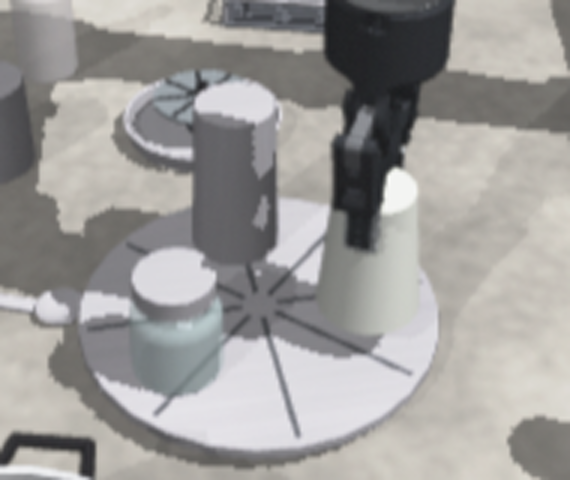

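The cup is held upright and the contact force has dropped to about its weight; tumbler and jar still stand. Lifting it clear of everything and over to the rinser.

Request:
{"fn": "drive_tool", "kwargs": {"targets": [[[0,0,0.7],0],[[0,0,0.9],0],[[0,0,0.9],0],[[0,0,0.9],0],[[0,0,0.9],0],[[0,0,0.7],0],[[0.3,-0.5,0],-0.5],[[0.5,-0.9,0],-0.6]]}}

```text
time: 10.65
tool_pos: [455.7, 243.9, 243.6]
orientation: [0.0, 0.823, 0.567, -0.0]
contact_force: [-0.1, -1.0, -0.7]
grip_width: 56.0
```

Request:
{"fn": "drive_tool", "kwargs": {"targets": [[[0.5,-0.9,0],-0.6],[[0.5,-0.9,0],-0.6],[[0.5,-0.9,0],-0.6],[[0.5,-0.9,0],-0.6],[[0.5,-0.9,0],-0.6],[[0.5,-0.9,0],-0.6],[[0.5,-0.9,0],-0.6],[[0.3,-0.5,0],0]]}}

```text
time: 11.65
tool_pos: [570.6, 38.5, 244.2]
orientation: [0.0, 0.928, 0.374, -0.0]
contact_force: [0.5, 0.8, -0.9]
grip_width: 55.8
```

Run:
```python
from h import *
W=snap('wrist','w4.png');S=snap('side','s4.png');T=snap('top');st=manip.state();print(st['time'],st['tool_pos'],st['orientation'],st['grip_width'],st['contact_force'])
p=st['tool_pos']
print([fit([S],[(20,74)],(590,13),12),fit([S],[(40,46)],(590,13),12),fit([S],[(40,46),(20,74)],(590,13),12)])
for h in (36,39,42,45,48): print(h,fit([S],[(p[2]-h,36),(p[2]-h+95,27)],p[:2],10))
v=np.hstack([np.asarray(S['pixels'])[100:300,180:440,::-1],np.asarray(W['pixels'])[100:300,200:460,::-1]])
cv2.imwrite('pics/c4.png',cv2.resize(v,None,fx=1.53,fy=1.53,interpolation=2))
```

```text
11.8 [569.76318549  40.64745656 244.2975394 ] [-4.16694069e-04  9.27019593e-01  3.75012647e-01 -1.23176710e-04] 55.46886861111903 [-0.30125281  0.32134659  0.07692568]
[(array([588.8,  15.3]), np.float64(8.6)), (array([585.9,  13.9]), np.float64(8.5)), (array([587.8,  15.3]), np.float64(16.9))]
36 (array([568.6,  50.5]), np.float64(22.9))
39 (array([569.6,  43.3]), np.float64(23.2))
42 (array([570.9,  35.3]), np.float64(23.4))
45 (array([571.4,  30.6]), np.float64(23.3))
48 (array([571.2,  30.6]), np.float64(20.9))
```

View pics/c4.png

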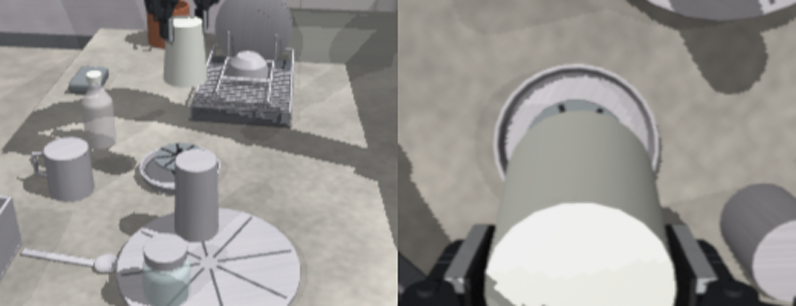

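The cup hangs upright below the jaws in both views, the tray's other things still stand, and the rinser is at about (588,14.5). I'll align and descend to just above the nozzle.

Request:
{"fn": "drive_tool", "kwargs": {"targets": [[[0.4,-0.5,0],0],[[0.2,-0.37,-0.4],0],[[0,0,-1],0],[[0,0,-1],0],[[0,0,-1],0],[[0,0,-0.8],0],[[0,0,-0.4],0],[[0,0,0],0]]}}

```text
time: 12.8
tool_pos: [587.2, 14.6, 105.7]
orientation: [-0.0, 0.927, 0.375, -0.001]
contact_force: [0.0, -0.3, -0.8]
grip_width: 55.7
```

Run:
```python
from h import *
W=snap('wrist');S=snap('side');T=snap('top');st=manip.state();p=st['tool_pos'];print(st['time'],p,st['grip_width'],st['contact_force'])
for h in (39,40,41,42,43,44): print(h,fit([S],[(p[2]-h,36),(p[2]-h+95,27)],p[:2],6), fit([W],[(p[2]-h+95,27)],p[:2],8))
print(fit([W],[(20,74)],(590,13),8),fit([S],[(20,74)],(590,13),8))
# overlay: saucer/pad circles at (588,14.5)
def ov(s,x0,y0,x1,y1):
    a=cv2.resize(np.asarray(s['pixels'])[:,:,::-1],None,fx=4,fy=4,interpolation=2)
    for z,r,c in((20,74,(0,0,255)),(40,46,(0,255,0))):
        cv2.polylines(a,[np.int32(4*projm(s,circ(588,14.5,z,r)))],True,c,1)
    a=a[4*y0:4*y1,4*x0:4*x1]; return cv2.resize(a,(400,400*(y1-y0)//(x1-x0)))
c=proj(S,(588,14.5,60)).astype(int);d=proj(W,(588,14.5,40)).astype(int);print(c,d)
A=[ov(q,max(u-60,0),max(v-50,0),min(u+60,640),min(v+50,400)) for q,(u,v) in((S,c),(W,d))]
A=[cv2.resize(x,(400,340)) for x in A];cv2.imwrite('pics/c5.png',np.hstack(A))
```

```text
12.95 [588.24883673  14.99746534 107.49281575] 55.76385207562984 [ 0.25761539 -0.17499119 -0.75244135]
39 (array([585.8,  18.3]), np.float64(21.3)) (array([585.1,  14.4]), np.float64(11.5))
40 (array([585.2,  21. ]), np.float64(21.4)) (array([585.7,  14.3]), np.float64(12.2))
41 (array([585.3,  20.2]), np.float64(21.5)) (array([586.2,  14. ]), np.float64(12.7))
42 (array([585.8,  18.1]), np.float64(21.5)) (array([586.5,  13.8]), np.float64(12.9))
43 (array([586.1,  16.1]), np.float64(21.6)) (array([586.3,  14. ]), np.float64(13.1))
44 (array([586.6,  14. ]), np.float64(21.6)) (array([586.8,  13.6]), np.float64(13.8))
(array([590.6,  12.1]), np.float64(8.3)) (array([588.8,  15.3]), np.float64(8.4))
[296 195] [320 211]
```

View pics/c5.png

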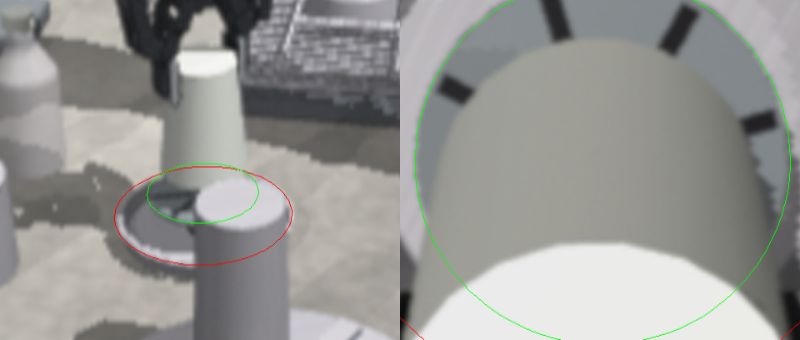

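The green pad outline matches the pad in the wrist view, and the cup sits within about 2 mm of centre. A small correction, then press slowly.

Request:
{"fn": "drive_tool", "kwargs": {"targets": [[[0.06,-0.03,-0.2],0],[[0,0,-0.3],0],[[0,0,-0.2],0],[[0,0,0],0]]}}

```text
time: 13.45
tool_pos: [588.9, 13.8, 84.9]
orientation: [-0.0, 0.927, 0.375, -0.001]
contact_force: [-0.2, 0.2, -1.0]
grip_width: 55.8
```

Request:
{"fn": "drive_tool", "kwargs": {"targets": [[[0,0,-0.1],0],[[0,0,-0.1],0],[[0,0,-0.1],0],[[0,0,0],0]]}}

```text
time: 13.95
tool_pos: [589.5, 14.1, 76.8]
orientation: [0.0, 0.927, 0.375, 0.0]
contact_force: [-1.1, 1.0, 4.8]
grip_width: 56.0
```

Request:
{"fn": "drive_tool", "kwargs": {"targets": [[[0,0,-0.1],0],[[0,0,-0.05],0],[[0,0,0],0],[[0,0,0],0]]}}

```text
time: 14.45
tool_pos: [589.6, 14.1, 72.6]
orientation: [0.0, 0.927, 0.375, 0.0]
contact_force: [-1.6, 0.2, 6.3]
grip_width: 55.8
```

Request:
{"fn": "drive_tool", "kwargs": {"targets": [[[0,0,-0.1],0],[[0,0,-0.1],0],[[0,0,-0.05],0],[[0,0,0],0]]}}

```text
time: 14.95
tool_pos: [590.0, 13.9, 67.8]
orientation: [0.001, 0.927, 0.375, 0.001]
contact_force: [-7.6, -1.5, 29.4]
grip_width: 55.7
```

Request:
{"fn": "drive_tool", "kwargs": {"targets": [[[0,0,-0.05],0],[[0,0,0],0],[[0,0,0],0]]}}

```text
time: 15.32
tool_pos: [590.2, 13.8, 67.7]
orientation: [0.002, 0.927, 0.375, 0.001]
contact_force: [-10.6, -3.6, 41.0]
grip_width: 55.8
```

Stopped hard: the tool no longer descends while the force climbs (41 N), so the pad is at its end stop. I'll ease slightly and hold.

Request:
{"fn": "drive_tool", "kwargs": {"targets": [[[0,0,0.05],0],[[0,0,0],0],[[0,0,0],0],[[0,0,0],0],[[0,0,0],0],[[0,0,0],0],[[0,0,0],0],[[0,0,0],0]]}}

```text
time: 16.32
tool_pos: [590.0, 13.9, 67.8]
orientation: [0.001, 0.927, 0.375, 0.001]
contact_force: [-8.6, -1.4, 28.4]
grip_width: 56.0
```

Request:
{"fn": "drive_tool", "kwargs": {"targets": [[[0,0,0],0],[[0,0,0],0],[[0,0,0],0],[[0,0,0],0],[[0,0,0],0],[[0,0,0],0]]}}

```text
time: 17.08
tool_pos: [590.0, 13.9, 67.8]
orientation: [0.001, 0.927, 0.375, 0.001]
contact_force: [-9.0, -2.0, 29.7]
grip_width: 56.2
```

Run:
```python
from h import *
W=snap('wrist');S=snap('side');st=manip.state();p=st['tool_pos'];print(st['time'],p,st['grip_width'],st['contact_force'])
for h in (40,42,44): print(h,fit([S],[(p[2]-h+95,27)],p[:2],6), fit([W],[(p[2]-h+95,27)],p[:2],8))
print('pad down',fit([W],[(26,46)],(589,14),8),'saucer',fit([W],[(20,74)],(589,14),8))
def ov(s):
    a=cv2.resize(np.asarray(s['pixels'])[:,:,::-1],None,fx=4,fy=4,interpolation=2)
    for z,r,c in((20,74,(0,0,255)),(26,46,(0,255,0)),(26,36,(255,0,0))):
        cv2.polylines(a,[np.int32(4*projm(s,circ(588.5,14,z,r)))],True,c,1)
    u,v=np.int32(4*proj(s,(588.5,14,40))); u=max(u,260);v=max(v,220); return cv2.resize(a[v-220:v+220,u-260:u+260][:440,:520],(400,340))
cv2.imwrite('pics/c6.png',np.hstack([ov(S),ov(W)]))
```

```text
17.175 [589.99946811  13.92949796  67.80824175] 55.58194766715151 [-7.43957142 -1.56791447 28.93519425]
40 (array([586.7,  18.6]), np.float64(15.5)) (array([589.1,  13.1]), np.float64(12.7))
42 (array([587.1,  14.9]), np.float64(15.6)) (array([589.5,  12.9]), np.float64(13.4))
44 (array([588. ,  10.9]), np.float64(15.6)) (array([590.3,  12.3]), np.float64(12.6))
pad down (array([587. ,  15.2]), np.float64(7.2)) saucer (array([589.9,  11.4]), np.float64(8.4))
```

View pics/c6.png

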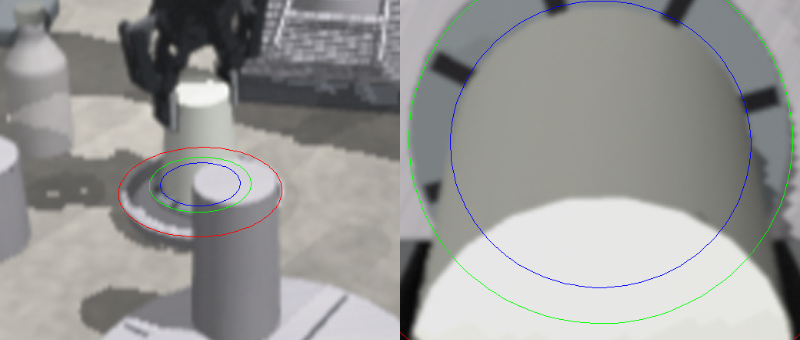

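The cup is centred on the pad. Travel from first contact (TCP about 82) to the stop (67.8) is about 14 mm, and it has been held for over 2 s. Now lift and carry to the bay at (486,-256.5).

Request:
{"fn": "drive_tool", "kwargs": {"targets": [[[0,0,0.3],0],[[0,0,0.5],0],[[0,0,0.9],0],[[0,0,1],0],[[0,0,1],0],[[0,0,0.7],0],[[-0.2,-0.5,0],-0.5],[[-0.35,-0.9,0],-0.9]]}}

```text
time: 18.18
tool_pos: [571.9, -28.8, 195.5]
orientation: [-0.0, 0.952, 0.305, -0.001]
contact_force: [-0.4, -1.0, -1.5]
grip_width: 55.8
```

Request:
{"fn": "drive_tool", "kwargs": {"targets": [[[-0.35,-0.9,0],-0.9],[[-0.35,-0.9,0],-0.9],[[-0.35,-0.9,0],-0.9],[[-0.35,-0.9,0],-0.9],[[-0.35,-0.9,0],-0.9],[[-0.35,-0.9,0],-0.9],[[-0.35,-0.9,0],-0.9],[[-0.2,-0.5,0],0]]}}

```text
time: 19.18
tool_pos: [492.2, -234.4, 196.2]
orientation: [0.0, 1.0, -0.02, -0.0]
contact_force: [-0.4, -0.5, -1.2]
grip_width: 55.5
```

Run:
```python
from h import *
W=snap('wrist');S=snap('side');T=snap('top');st=manip.state();p=st['tool_pos'];print(st['time'],p,st['orientation'],st['grip_width'],st['contact_force'])
h=42
print(fit([W],[(p[2]-h+95,27)],p[:2],8))
a=cv2.resize(np.asarray(T['pixels'])[:,:,::-1],None,fx=4,fy=4,interpolation=2);b=cv2.resize(np.asarray(W['pixels'])[:,:,::-1],None,fx=1,fy=1)
def box(s,f,im,x=486,y=-256.5,yaw=-3.5):
    c,n=np.cos(np.radians(yaw)),np.sin(np.radians(yaw));R=np.array([[c,-n],[n,c]])
    q=np.array([[56,56],[56,-56],[-56,-56],[-56,56]])@R.T+[x,y]
    cv2.polylines(im,[np.int32(f*projm(s,np.c_[q,[50]*4]))],True,(0,0,255),1)
    cv2.polylines(im,[np.int32(f*projm(s,circ(x,y,35,36)))],True,(0,255,0),1)
box(T,4,a);box(W,1,b)
cv2.imwrite('pics/c7.png',np.hstack([cv2.resize(a[640:1000,1520:2000],(400,300)),cv2.resize(b[60:360,120:520],(400,300))]))
```

```text
19.325 [ 493.2008971  -232.49226164  196.46305888] [-1.86981834e-04  9.99825387e-01 -1.86858548e-02  3.79300733e-06] 55.947691182224595 [-0.6951096   0.09887199 -0.88940268]
(array([ 491.8, -235.5]), np.float64(13.0))
```

I've hit the picture limit, so I go on with numbers. Two bay estimates agree to 3 mm, against a clearance of 19 mm.

Request:
{"fn": "drive_tool", "kwargs": {"targets": [[[-0.1,-0.4,0],0],[[-0.12,-0.37,0],0],[[0,0,-0.6],0],[[0,0,-0.8],0],[[0,0,-0.8],0],[[0,0,-0.8],0],[[0,0,-0.5],0],[[0,0,0],0]]}}

```text
time: 20.32
tool_pos: [486.2, -255.1, 90.8]
orientation: [-0.0, 1.0, -0.018, -0.001]
contact_force: [0.5, -0.2, -0.7]
grip_width: 55.8
```

Run:
```python
from h import *
W=snap('wrist');T=snap('top');S=snap('side');st=manip.state();p=st['tool_pos'];print(st['time'],p,st['grip_width'],st['contact_force'])
print(fit([W],[(p[2]-42+95,27)],p[:2],8))
G=[grad(cv2img) for cv2img in (W,)]
def f(v,shots):
    x,y,a=v;c,n=np.cos(a),np.sin(a);R=np.array([[c,-n],[n,c]])
    k=np.linspace(-1,1,40);q=57*np.vstack([np.c_[k,k*0+1],np.c_[k,k*0-1],np.c_[k*0+1,k],np.c_[k*0-1,k]])@R.T+[x,y]
    t=0
    for s,g in shots:
        u=projm(s,np.c_[q,np.full(len(q),50)]); t-=np.sqrt(cv2.remap(g,u[:,0],u[:,1],1)).mean()
    return t
for sh in ([W],[S],[W,S],[T]):
    r=differential_evolution(f,[(474,498),(-269,-245),(-.12,.02)],args=([(s,grad(s)) for s in sh],),seed=0,tol=1e-4);print(r.x.round(2),round(r.fun,1))
```

```text
20.475 [ 487.39123769 -255.3715593    92.38959164] 55.7842197659683 [ 0.11276994  0.00986951 -1.8681073 ]
(array([ 485.8, -256. ]), np.float64(12.5))
[ 4.8814e+02 -2.5696e+02 -5.0000e-02] -9.2
[ 4.8253e+02 -2.6600e+02 -4.0000e-02] -6.9
[ 4.8419e+02 -2.5675e+02 -5.0000e-02] -15.8
[ 4.8188e+02 -2.5190e+02 -7.0000e-02] -8.1
```

The cup at (486,-256) agrees with the bay fit. Lowering gently to contact.

Request:
{"fn": "drive_tool", "kwargs": {"targets": [[[0,0,-0.2],0],[[0,0,-0.1],0],[[0,0,-0.1],0],[[0,0,0],0]]}}

```text
time: 20.98
tool_pos: [486.6, -255.1, 79.3]
orientation: [-0.0, 1.0, -0.019, -0.0]
contact_force: [0.2, -0.1, -1.2]
grip_width: 55.8
```

Request:
{"fn": "drive_tool", "kwargs": {"targets": [[[0,0,-0.05],0],[[0,0,-0.05],0],[[0,0,0],0]]}}

```text
time: 21.35
tool_pos: [486.9, -255.1, 77.1]
orientation: [0.0, 1.0, -0.019, 0.0]
contact_force: [-2.3, 1.7, 4.4]
grip_width: 55.8
```

Contact came exactly where the bay floor should be (TCP 77). Releasing, then up.

Request:
{"fn": "drive_tool", "kwargs": {"targets": [[[0,0,0],0],[[0,0,0],0],[[0,0,0],0],[[0,0,0],0],[[0,0,0],0],[[0,0,0],0]], "grip": 85}}

```text
time: 22.1
tool_pos: [486.8, -255.2, 76.6]
orientation: [-0.0, 1.0, -0.019, -0.0]
contact_force: [-0.0, -0.1, -0.2]
grip_width: 85.1
```

Request:
{"fn": "drive_tool", "kwargs": {"targets": [[[0,0,0.3],0],[[0,0,0.5],0],[[0,0,0.8],0],[[0,0,1],0],[[0,0,1],0],[[0,0,1],0],[[0,0,1],0],[[0,0,0],0]]}}

```text
time: 23.1
tool_pos: [488.1, -255.3, 248.0]
orientation: [0.001, 1.0, -0.018, 0.002]
contact_force: [-0.2, 0.1, -0.6]
grip_width: 84.9
```

Run:
```python
from h import *
W=snap('wrist');S=snap('side');T=snap('top');st=manip.state();p=st['tool_pos'];print(st['time'],p,st['grip_width'],st['contact_force'])
for n,q in(('W',W),('S',S)): print(n,'cup top',fit([q],[(130,27)],(486,-256),15),'rim',fit([q],[(35,36)],(486,-256),15))
print('tum',fit([T],[(149,30)],(533,195),15),fit([S],[(149,30)],(533,195),15),'tray',fit([S],[(24,130)],(509,270),15))
for k,z in dict(cup=82,jar=60,mug=40,soap=75,spoon=0,bowl=60,tumbler=80).items():
  for n,q in(('W',W),('T',T),('S',S)): print(k,n,[(np.round(d['location']),round(d['p'],2),np.round(ray(q,d['location'],z))) for d in manip.look_for(q,k)[:2]])
```

```text
23.25 [ 486.31792927 -255.07366296  244.42032081] 84.66261085744014 [-0.32750851 -0.15455516 -0.07958127]
W cup top (array([ 486.2, -256.2]), np.float64(12.2)) rim (array([ 486.8, -253.8]), np.float64(6.3))
S cup top (array([ 479.3, -259.5]), np.float64(11.2)) rim (array([ 484.2, -258. ]), np.float64(6.1))
tum (array([535.1, 197.1]), np.float64(9.3)) (array([535.1, 195.4]), np.float64(12.5)) tray (array([508.7, 268.5]), np.float64(11.0))
cup W [(array([314., 186.]), 0.82, array([ 483., -257.,   82.]))]
cup T [(array([183., 293.]), 0.9, array([252., 365.,  82.])), (array([416., 209.]), 0.63, array([ 481., -255.,   82.]))]
cup S [(array([452., 321.]), 0.96, array([263., 427.,  82.])), (array([338., 152.]), 0.75, array([ 490., -235.,   82.]))]
jar W []
jar T [(array([203., 182.]), 0.8, array([558., 339.,  60.]))]
jar S [(array([289., 276.]), 0.57, array([558., 325.,  60.]))]
mug W []
mug T [(array([295., 115.]), 0.97, array([770.,  85.,  40.])), (array([417., 224.]), 0.33, array([ 445., -266.,   40.]))]
mug S [(array([226., 210.]), 0.64, array([770.,  75.,  40.]))]
soap W [(array([558.,
[... 184 characters left out ...]
 175.]), 0.84, array([768., -57.,  75.]))]
spoon W []
spoon T [(array([237., 149.]), 0.56, array([678., 259.,   0.]))]
spoon S [(array([232., 270.]), 0.84, array([702., 257.,   0.])), (array([330., 283.]), 0.46, array([477., 277.,   0.]))]
bowl W [(array([315., 263.]), 0.8, array([ 480., -365.,   60.]))]
bowl T [(array([451., 218.]), 0.83, array([ 461., -358.,   60.])), (array([416., 208.]), 0.44, array([ 490., -261.,   60.]))]
bowl S [(array([350., 145.]), 0.41, array([ 449., -353.,   60.]))]
tumbler W []
tumbler T [(array([319., 174.]), 0.7, array([579.,  11.,  80.])), (array([251., 188.]), 0.57, array([538., 199.,  80.]))]
tumbler S [(array([307., 228.]), 0.82, array([538., 189.,  80.]))]
```

The cup stands in the bay, with its top at the right height and place. The other things are where they were, and the arm is clear, so I'm handing in.

```bash
python3 -c "
from cell import manip
print(manip.finish_job())"
```

```text
the job is handed in; nothing more can be done
None
```

The white cup is mouth-down in the stand's empty bay, and the job was handed in at about 23 s of the 50 s allowed.

- **Rinsing:** I lifted the cup off the tray and pressed it onto the rinser pad to its end stop. Travel was about 14 mm, and the tool stopped descending while the force rose to a 41 N peak. I eased to about 29 N and held it down for just over 2 s in all. By my fits the cup was within about 3 mm of the pad's centre.
- **Placing:** It touched the bay floor at the predicted height, and I opened the gripper only then.
- **Last checks:** The wrist fit puts the cup's top at (486, -256), against a bay estimate of (486, -256.5). The tray, tumbler, jar, mug, soap bottle, spoon and bowl were found where they were before, within the networks' error.

**Weaker or disagreeing checks:**
- The side camera, which sees the stand poorly, put the cup's top up to 7 mm away from the wrist view.
- One side-view fit of the bay disagreed by about 9 mm in y.
- The rinser centre varied by several mm between views.
- I had used all 12 picture views before the placing, so the final state was checked by numbers only.

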